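Air the cheese ripening box and leave its roof vent half open

TASK

Air the cheese ripening box: with the fingertips push the thumb tab of its roof vent until the slide is fully open at its end stop, then let go so that it springs back and catches on its stop pin, leaving the vent half open. Push only with the fingers and leave the stop pin untouched, as it rises and drops by itself; do not shove or lift the box, and do not disturb the brush, the cheeses or the cheese iron around it.

Things in the scene. Friction and masses are not known exactly. Their poses are not given: they have to be found in the camera images.
- ripening_box: Wooden ripening box, windowed, 320 (its x) x 360 (its y) x 180 mm high, about 7 kg, loose on rubber feet. Origin: centre of its underside, on the bench. Its x axis, roughly away from the robot, is the way the vent slide opens; z up. Along the middle of the flat roof runs a steel vent 190 mm wide: rails and spring barrels under 20 mm tall, and a bridge with the stop pin.
- tab_face (a point): The point to push, along +x of the box (same axes): centre of the near face of the thumb tab, an upright steel plate 60 mm wide (box y), 3 mm thick, 36 mm tall from the roof. The point is 20 mm above the roof; slide shut, at x -110, y 0, z 200 mm in the box frame. A flat strip at the tab's foot reaches 6 mm nearer, 5 mm above the roof; nearer still 40 mm of roof is free.
- vent_slide (a joint): Opening of the vent slide, m: 0 shut (start), 0.020 half open on the stop pin, 0.040 fully open at the end stop. A spring shuts it: 2.6 N at 0, 4.5 N at 0.020, 7 N at 0.040; 2 N more while it lifts the pin (0.005 to 0.018). Past 0.022 the pin has dropped behind the tooth: let go there, it returns to 0.020 and stays; let go earlier, it shuts.
- stop_pin: Upright sprung stop pin, 8 mm thick with a black knob of 17 mm, in the bridge across the vent. Origin: the pin's lower end, at x 85, y 0, z 185 mm in the box frame when down; the knob's top is 42 mm above the origin. It rises by up to 7 mm while the slide's tooth passes under it and drops again by itself. Not to be touched.
- rind_brush: Flat hand brush with a wooden handle and grey bristles, about 220 mm long and 42 mm wide, lying along the box's x on the roof at the vent's left (+y) side. Origin: underside, at the middle. Bystander.
- small_cheese: Small round cheese, 62 mm across, 34 mm high, on the roof at the vent's right (-y) side. Origin: centre of its underside. Bystander.
- tomme: Cheese wheel, 130 mm across, 48 mm high, on the bench at the box's right side. Origin: centre of its underside. Bystander.
- cheese_iron: Cheese iron: steel tube 100 mm long with a wooden cross handle 87 mm wide, 19 mm thick, lying on the bench at the box's left side. Origin: on the bench under its middle. Bystander.

How it is judged (in metres and radians):
On the way, in this order (a step that is already met when the one before it is completed fails the run):
1. the vent slide is pushed fully open, to within 4 mm of its end stop (value of joint vent_slide above 0.036 m), for 0.1 s.
2. let go, the slide has come back onto the stop pin at half open (value of joint vent_slide between 0.017 and 0.023 m and contact force between each of the arm, the fingers and ripening_box below 0.1 N), for 0.2 s.
At the end, for the whole second after the job is handed in: The vent slide rests on its dropped stop pin at half open (20 mm, within 3 mm), the box stands level within 15 mm of where it was, and brush, cheeses and cheese iron are within 25 mm of where they were (value of joint vent_slide between 0.017 and 0.023 m and z of stop_pin in the frame of ripening_box below 0.1875 m and distance of ripening_box from where it was at the start of the episode below 0.015 m and angle between ripening_box's own z axis and vertical below 0.03 rad and linear speed of ripening_box below 0.01 m/s and distance of each of rind_brush, small_cheese, tomme, cheese_iron from where it was at the start of the episode below 0.025 m); the robot touches nothing.
It fails at once if the box is shoved more than 20 mm or lifted (distance of ripening_box from where it was at the start of the episode above 0.02 m or height (world z) of ripening_box above 0.01 m).
It fails at once if the arm or the gripper's body, instead of the fingers, presses on the box or its vent (contact force between the arm and ripening_box above 2 N).
It fails at once if the robot touches the stop pin (contact force between any of the fingers, the arm and stop_pin above 0.5 N).
It fails at once if a bystander is knocked, lifted or carried more than 30 mm (distance of any of rind_brush, small_cheese, tomme, cheese_iron from where it was at the start of the episode above 0.03 m).
It also fails if it takes over 38 s, if anything falls off the work surface, if the arm or the gripper's body presses on something with over 40 N, if the wrist force passes 120 N, or if a joint passes its speed limit or range.

ROBOT

A 7-joint arm with a two-finger parallel gripper is mounted at the origin on the work surface. World frame = base frame: x ahead of the robot, y to its left, z up, the work surface at z = 0. Lengths are in m, angles in degrees, forces in N, time in s.
With the tool pointing down it reaches from about 0.4 to 0.85 m from the base axis. Payload 10.4 kg.
Tool frame: the origin (TCP) lies on the mounting face of the last link; the fingertips stand 173 mm ahead of it and the grasp point (between the pads) lies ctrl.grip_depth ahead of it (ctrl.grip_depth is the distance from the TCP to the grasp point, in m); z points along the fingers, y is the direction in which the jaws open and shut (so a half turn about z gives the same grasp; the last joint's range is limited). The gripper opens to 85 mm and grips with 20 to 120 N. Pads are 22 mm wide; open, the fingers measure 114 mm over their backs; the gripper's body (76 mm by 85 mm) begins 54 mm behind the grasp point. The pads swing forward as they close: fully open they stand 13 mm farther back than shut.
Start: joints at [68.892, 19.034, -3.707, 83.658, 1.238, 77.344, -5.071], TCP at [0.212, -0.588, 0.405] pointing down, gripper open.
Joint ranges: [-148.97, 148.97], [-28.65, 121.19], [-84.17, 76.75], [9.2, 138.47], [-72.65, 252.65], [3.7, 117.97], [-149.18, 149.18]. Speed limits (degrees/s): [127.2, 127.2, 159.86, 159.86, 180, 180, 180].

INTERFACE

Orientations are given as a 3x3 rotation matrix whose columns are the frame's x, y, z axes.
In Python, from bench import ctrl, optics gives the robot as it stands.
- The arm moves only by the tool arm_command, never from a script. Its argument "rows" is a list of rows, each an object with "delta_pos": the shift along the tool's x, y, z in cm, a list of three; "turn": the turn about the tool's z in rad; "claw": the finger opening in cm, from 0 to 8.54. A call has 1 to 10 rows; each row shifts and turns the commanded pose from where the row before left it, along the tool's axes as they then stand; what a row does not reach is not made up. A row lasts 1/8 s, in which the tool goes at most 62.5 mm and 10.7 degrees, less where a joint would pass 70% of its speed; a pose out of reach is approached as far as the arm can. A call with a gripper value outside its range is refused whole. The fingers move at their own pace and stop on an object; "grip_force" is the grip in N (left out, the last holds). Time passes only in rows, so rows that do not move let the fingers close. It gives the time, the measured TCP pose, the force and the opening at its end, in the units of the state.
- ctrl.state(): the state, without advancing time (a new reading comes with each control period).
- optics.camera(name): name is "side" or "top" or "wrist"; returns a dict with "pixels" (420x560x3 uint8, red, green, blue), "fx", "fy", "cx", "cy" (pixels), "rvec" (rotation vector, rad) and "tvec" (3), from world to camera coordinates, as OpenCV has them. Camera axes: x right, y down, z forward; pixel columns grow to the right and rows downward; lengths in m; the calibration is good to about 2 mm. A picture is of the moment at which its call begins. There is no depth.
- ctrl.hand_in(): hands the job in, once; it reports no verdict.
The state is a dict: "time": time; "qpos": joint angles; "qvel": joint speeds; "joint_torque": joint torques, N m; "ee_pos": TCP position; "tool_rot": TCP orientation; "contact_force": force on the tool from outside, world axes, zero at the start; "wrist_torque": the same for the moment, N m; "finger_gap": opening from 0.0 (shut) to 1.0 (fully open).
Only numpy, scipy, OpenCV 4.12 (cv2) and the standard library are available. Lean on these libraries where they do the work, as an engineer would, in place of code of your own. Each camera call takes 0.05 s, during which the arm holds its last target.

## Working session

There is one attempt and no reset: what is moved stays moved. The work goes in short steps, Python scripts to look and compute and a tool call to move; the robot and the scene stay as the last step left them, time stands still between calls to the robot, and variables do not carry over. Pictures are saved under pics/ and viewed, and the job is handed in when it is done.

Besides the shell and the picture viewer there is one more tool, called after "Request:" as name(argument=value, ...) on one line, values as JSON. arm_command: Moves the arm, as the interface text tells. Its arguments: {"type":"object","properties":{"rows":{"type":"array","items":{"type":"object","properties":{"delta_pos":{"type":"array","items":{"type":"number"}},"turn":{"type":"number"},"claw":{"type":"number"}}}},"grip_force":{"type":"number"}},"required":["rows"]}

```bash
ls; mkdir -p pics
python3 - <<'E'
from bench import ctrl, optics
import cv2,numpy as np
s=ctrl.state();print(s['time'],s['ee_pos'],np.round(s['tool_rot'],3),s['finger_gap'],s['contact_force'],ctrl.grip_depth)
for n in('side','top','wrist'):
    c=optics.camera(n);cv2.imwrite(f'pics/{n}0.png',c['pixels'][:,:,::-1])
    R=cv2.Rodrigues(np.array(c['rvec']))[0];print(n,c['fx'],c['cx'],c['cy'],-R.T@np.array(c['tvec']),R[2])
E
```

```text
pics
0.0 [ 0.21182408 -0.58786668  0.40391049] [[ 0.941  0.339 -0.001]
 [ 0.339 -0.941  0.001]
 [-0.    -0.001 -1.   ]] 1.0019460851766973 [-0.0735012  -0.16220737  0.4726754 ] 0.1547
side 445.9898934723734 278.7082852703096 206.5332357196198 [ 0.86777201 -0.10885752  1.09657824] [-0.2805942   0.1516823  -0.94776546]
top 437.81695943640483 291.173959996935 212.2387135583881 [0.45480107 0.02630875 1.27159684] [ 0.09257314  0.00763774 -0.99567659]
wrist 295.15869586731145 275.2246611025195 209.73761593013342 [ 0.27915295 -0.56399026  0.37280093] [-0.26724696 -0.09474507 -0.95895904]
```

View pics/top0.png

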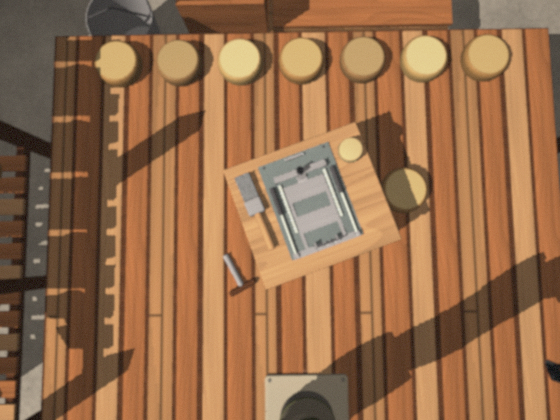

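View pics/side0.png

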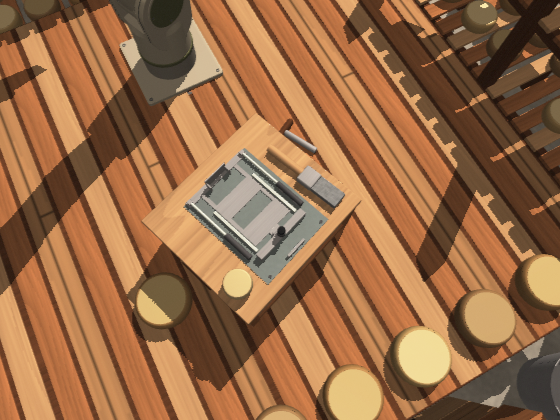

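```bash
cat > h.py <<'E'
import cv2,numpy as np
from bench import ctrl,optics
def K(c): return np.array([[c['fx'],0,c['cx']],[0,c['fy'],c['cy']],[0,0,1]])
def ray(c,p,z):
    R=cv2.Rodrigues(np.array(c['rvec']))[0];o=-R.T@np.array(c['tvec']).ravel()
    d=R.T@np.linalg.inv(K(c))@[p[0],p[1],1]
    return o+d*(z-o[2])/d[2]
def proj(c,P): return cv2.projectPoints(np.array(P,float).reshape(-1,3),np.array(c['rvec']),np.array(c['tvec']),K(c),None)[0][:,0]
E
python3 - <<'E'
from h import *
for n,(x,y,w,h) in {'top':(210,110,200,190),'side':(140,105,230,225)}.items():
    c=optics.camera(n);im=c['pixels'][:,:,::-1].copy()
    np.save(n+'.npy',c,allow_pickle=True)
    cv2.imwrite(f'pics/{n}1.png',cv2.resize(im[y:y+h,x:x+w],None,fx=600/h*1.0 if n=='side' else 3,fy=600/h*1.0 if n=='side' else 3,interpolation=cv2.INTER_CUBIC))
c=np.load('top.npy',allow_pickle=True).item()
for p in[(226,172),(358,124),(399,239),(267,287)]:print(ray(c,p,.18))
E
```

```text
[0.66079985 0.19815102 0.18      ]
[ 0.77971067 -0.13858378  0.18      ]
[ 0.48576381 -0.23231704  0.18      ]
[0.37197494 0.09674208 0.18      ]
```

View pics/top1.png

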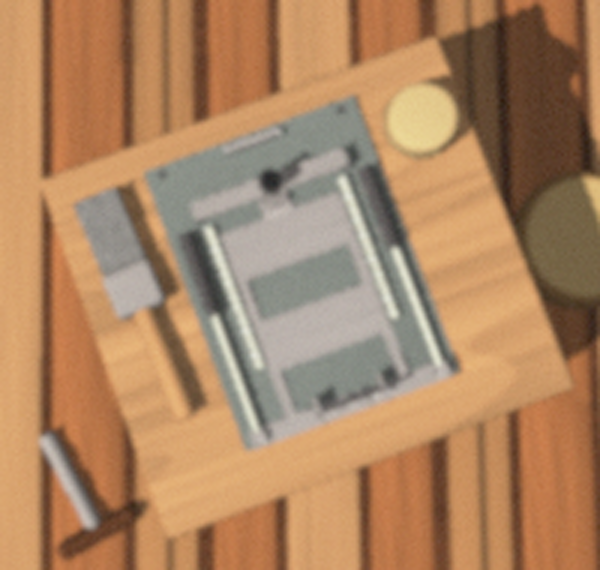

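View pics/side1.png

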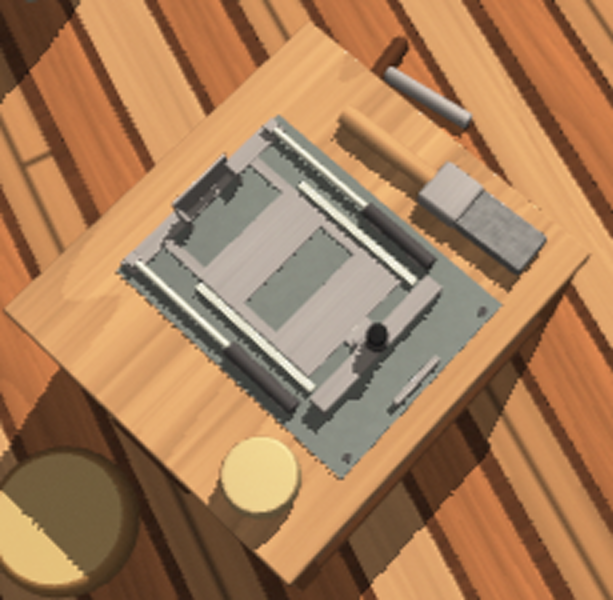

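Run:
```python
from h import *
T=np.load('top.npy',allow_pickle=True).item();S=np.load('side.npy',allow_pickle=True).item()
# order TL,TR,BR,BL
t=[(224,171),(355.7,122.7),(400.7,238.3),(266,289)];s=[(360.5,201.7),(248.7,324.4),(141.9,221.2),(255.5,114.4)]
L=np.array([[.16,.18],[.16,-.18],[-.16,-.18],[-.16,.18]])
for c,p in((T,t),(S,s)):
    W=np.array([ray(c,q,.18) for q in p])[:,:2]
    ctr=W.mean(0);d=(W-ctr);a=np.angle(np.sum((d[:,0]+1j*d[:,1])*np.conj(L[:,0]+1j*L[:,1])))
    R=np.array([[np.cos(a),-np.sin(a)],[np.sin(a),np.cos(a)]])
    print(ctr,np.degrees(a),np.round((d@R-L)*1000,1).tolist())
    # tab, knob
    f=lambda x,y:np.array([*(ctr+R@[x,y]),0])
    for nm,x,y,z in(('tabL',-.11,.03,.216),('tabR',-.11,-.03,.216),('pintop',.085,0,.227)):
        print(nm,f(x,y),proj(T,f(x,y)+[0,0,z]),proj(S,f(x,y)+[0,0,z]))
```

```text
[ 0.57530173 -0.01673748] 19.518654586678124 [[-3.4, -2.1], [-2.8, 1.1], [3.7, 2.1], [2.5, -1.1]]
tabL [ 0.46159972 -0.025214    0.        ] [[316.50287135 249.76737373]] [[223.61985197 161.75649546]]
tabR [ 0.48164654 -0.08176597  0.        ] [[339.87560443 241.08701953]] [[203.68195058 180.79291302]]
pintop [0.65541702 0.01166219 0.        ] [[299.97961372 169.48957513]] [[280.99981968 229.29795362]]
[ 0.57919907 -0.01779946] 19.447526564913776 [[-1.8, -4.3], [-1.5, 4.1], [1.7, 3.6], [1.6, -3.3]]
tabL [ 0.46548662 -0.02613483  0.        ] [[316.85631936 248.13830299]] [[224.01676609 163.40158386]]
tabR [ 0.48546322 -0.08271164  0.        ] [[340.23176887 239.49215539]] [[204.03429264 182.46531966]]
pintop [0.65934955 0.01050073 0.        ] [[300.43535221 167.87836361]] [[281.4066489  231.21649383]]
```

Request:
arm_command(rows=[{"delta_pos":[0,0,-1.5],"claw":0},{"delta_pos":[0,0,-1.5],"claw":0},{"delta_pos":[2,-2,0],"claw":0},{"delta_pos":[2,-2,0],"claw":0},{"delta_pos":[2,-2,0],"claw":0},{"delta_pos":[2,-2.5,0],"claw":0},{"delta_pos":[2,-2.5,0],"claw":0},{"delta_pos":[2,-2.5,0],"claw":0},{"delta_pos":[2,-2.5,0],"claw":0},{"delta_pos":[2,-2.5,0],"claw":0}])

```text
$.rows[0]: bad value
```

Request:
arm_command(rows=[{"delta_pos":[2,-2.5,0],"claw":0},{"delta_pos":[2,-2.5,0],"claw":0},{"delta_pos":[2,-2.5,0],"claw":0},{"delta_pos":[2,-2.5,0],"claw":0},{"delta_pos":[2,-2.5,0],"claw":0},{"delta_pos":[2,-2.5,0],"claw":0},{"delta_pos":[2,-2.5,0],"claw":0},{"delta_pos":[2,-2.5,0],"claw":0},{"delta_pos":[2,-2.5,0],"claw":0},{"delta_pos":[0,0,0],"claw":0}])

```text
$.rows[0]: bad value
```

Run:
```python
from h import *
s=ctrl.state();p=np.array(s['ee_pos']);R=np.array(s['tool_rot']);print(s['time'],p,np.round(R,4),s['finger_gap'],s['contact_force'],ctrl.grip_depth)
ctr=np.array([.577,-.017]);a=np.radians(19.5);B=np.array([[np.cos(a),-np.sin(a)],[np.sin(a),np.cos(a)]])
print('tool in box',B.T@(p[:2]-ctr))
for n in('wrist','side'):
    c=optics.camera(n);im=c['pixels'][:,:,::-1].copy()
    tip=p+R[:,2]*.173;print(n,proj(c,tip))
    if n=='side':im=cv2.resize(im[50:275,100:400],None,fx=2.6,fy=2.6)
    cv2.imwrite(f'pics/{n}2.png',im)
```

```text
0.25 [ 0.21184243 -0.58794443  0.40435282] [[ 9.408e-01  3.390e-01 -2.000e-04]
 [ 3.390e-01 -9.408e-01  6.000e-04]
 [-0.000e+00 -6.000e-04 -1.000e+00]] 0.9959603964965249 [-0.50721089 -0.36092815  0.6902357 ] 0.1547
tool in box [-0.53479784 -0.41630381]
wrist [[274.5605085  263.23573641]]
side [[-72.16576877 177.10383401]]
```

View pics/wrist2.png

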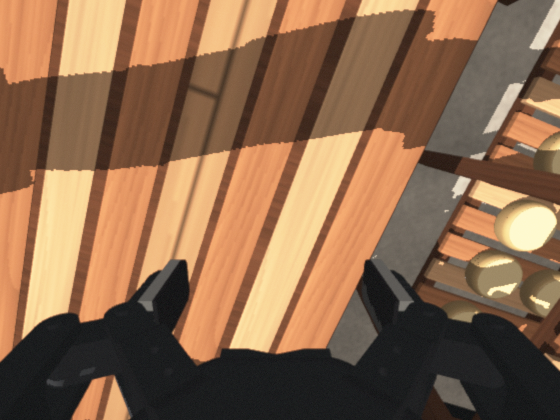

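View pics/side2.png

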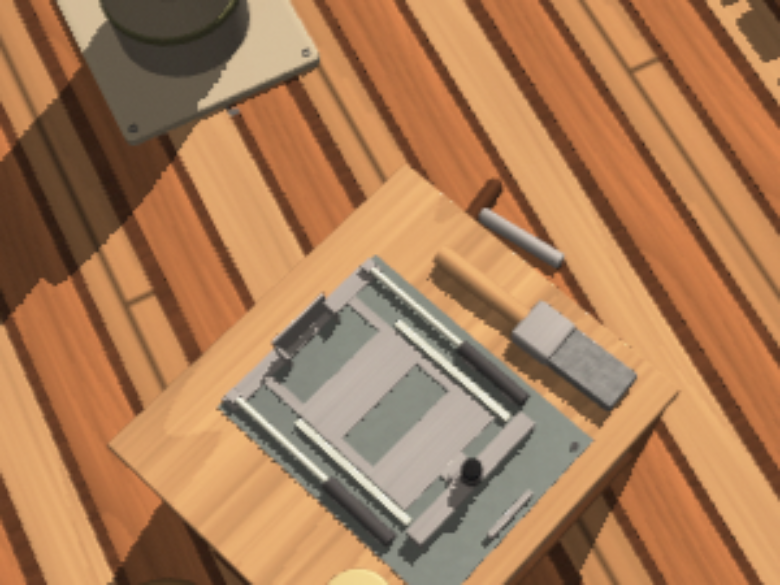

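The rows were refused, probably because "turn" was missing, so I'll resend them with it.

Request:
arm_command(rows=[{"delta_pos":[0,0,-1.5],"turn":0,"claw":0},{"delta_pos":[0,0,-1.5],"turn":0,"claw":0},{"delta_pos":[2,-2,0],"turn":0,"claw":0},{"delta_pos":[2,-2,0],"turn":0,"claw":0},{"delta_pos":[2,-2,0],"turn":0,"claw":0},{"delta_pos":[2,-2.5,0],"turn":0,"claw":0},{"delta_pos":[2,-2.5,0],"turn":0,"claw":0},{"delta_pos":[2,-2.5,0],"turn":0,"claw":0},{"delta_pos":[2,-2.5,0],"turn":0,"claw":0},{"delta_pos":[2,-2.5,0],"turn":0,"claw":0}])

```text
time: 1.6
ee_pos: [0.3, -0.3587, 0.4362]
tool_rot: [[0.941, 0.339, 0.001], [0.339, -0.941, -0.002], [0.001, 0.002, -1.0]]
contact_force: [0.0, -0.3, -0.6]
finger_gap: 0.003
```

Request:
arm_command(rows=[{"delta_pos":[2.3,-2.3,0],"turn":0,"claw":0},{"delta_pos":[2.3,-2.3,0],"turn":0,"claw":0},{"delta_pos":[2.3,-2.3,0],"turn":0,"claw":0},{"delta_pos":[2.3,-2.3,0],"turn":0,"claw":0},{"delta_pos":[2.3,-2.3,0],"turn":0,"claw":0},{"delta_pos":[2.3,-2.3,0],"turn":0,"claw":0},{"delta_pos":[2.3,-2.3,0],"turn":0,"claw":0},{"delta_pos":[2.3,-2.3,0],"turn":0,"claw":0},{"delta_pos":[2.3,-2.3,0],"turn":0,"claw":0},{"delta_pos":[1.9,-2.1,0],"turn":0,"claw":0}])

```text
time: 2.85
ee_pos: [0.4355, -0.0673, 0.4361]
tool_rot: [[0.941, 0.339, 0.002], [0.339, -0.941, -0.001], [0.001, 0.001, -1.0]]
contact_force: [-0.5, -0.5, 0.6]
finger_gap: 0.0
```

```bash
cat > look.py <<'E'
import sys
from h import *
k=sys.argv[1]
s=ctrl.state();p=np.array(s['ee_pos']);R=np.array(s['tool_rot']);print(s['time'],p,np.round(R,4).tolist(),s['finger_gap'],s['contact_force'],ctrl.grip_depth)
ctr=np.array([.577,-.017]);a=np.radians(19.5);B=np.array([[np.cos(a),-np.sin(a)],[np.sin(a),np.cos(a)]])
print('tool in box',B.T@(p[:2]-ctr))
f=lambda x,y,z:np.array([*(ctr+B@[x,y]),z])
for n in('wrist','side'):
    c=optics.camera(n);im=c['pixels'][:,:,::-1].copy()
    tip=p+R[:,2]*.173;print(n,'tip',proj(c,tip),'tabTop',proj(c,[f(-.11,.03,.216),f(-.11,-.03,.216)]).tolist())
    if n=='side':im=cv2.resize(im[90:270,140:380],None,fx=3.3,fy=3.3,interpolation=cv2.INTER_CUBIC)
    cv2.imwrite(f'pics/{n}{k}.png',im)
E
python3 look.py 3
```

```text
2.85 [ 0.43552957 -0.06726617  0.4361369 ] [[0.9406, 0.3395, 0.0018], [0.3395, -0.9406, -0.0009], [0.0014, 0.0015, -1.0]] 0.0004228208537362878 [-0.4715312 -0.5372435  0.5992865] 0.1547
tool in box [-0.15013509 -0.00015917]
wrist tip [[274.58516132 263.26005281]] tabTop [[227.75762041198317, 173.4201075907423], [320.8541236848788, 173.94721202919158]]
side tip [[197.05492279 150.90713811]] tabTop [[223.86665519031996, 162.43858158345822], [203.91526672162428, 181.48969304866597]]
```

View pics/wrist3.png

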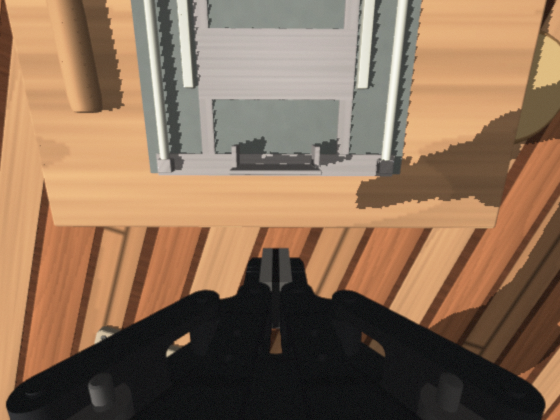

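View pics/side3.png

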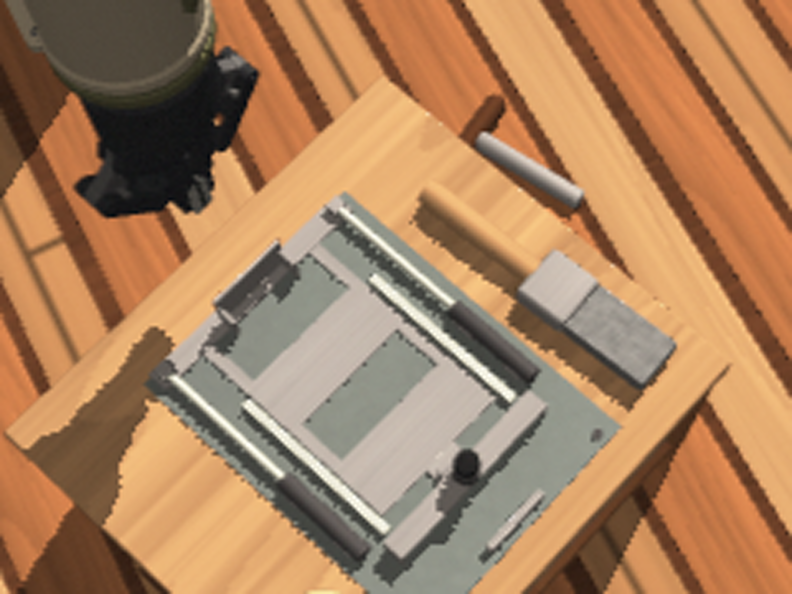

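Wrist view: tab top edge at row ~170, columns 232–320. It's centred on the fingers at column 276, and my prediction was 228–321. The fingertips are above the free roof in front of the tab, so I'll go down to tip z ≈ 0.196.

Request:
arm_command(rows=[{"delta_pos":[0,0,1.5],"turn":0,"claw":0},{"delta_pos":[0,0,1.5],"turn":0,"claw":0},{"delta_pos":[0,0,1.2],"turn":0,"claw":0},{"delta_pos":[0,0,1.0],"turn":0,"claw":0},{"delta_pos":[0,0,0.8],"turn":0,"claw":0},{"delta_pos":[0,0,0.7],"turn":0,"claw":0},{"delta_pos":[0,0,0],"turn":0,"claw":0}])

```text
time: 3.82
ee_pos: [0.4349, -0.0686, 0.3673]
tool_rot: [[0.941, 0.339, -0.001], [0.339, -0.941, 0.0], [-0.0, -0.0, -1.0]]
contact_force: [-0.3, -0.4, -0.1]
finger_gap: -0.001
```

```bash
python3 look.py 4
```

```text
3.825 [ 0.43493822 -0.06863982  0.36732731] [[0.9408, 0.3389, -0.0005], [0.3389, -0.9408, 0.0001], [-0.0005, -0.0003, -1.0]] -0.0009534961936466216 [-0.25582135 -0.40000078 -0.09709169] 0.1547
tool in box [-0.15115105 -0.00125664]
wrist tip [[274.62645159 263.27899656]] tabTop [[200.53551870248594, 197.31944874993025], [343.6439921701395, 198.08882627581087]]
side tip [[201.70588596 164.42316931]] tabTop [[223.86665519031996, 162.43858158345822], [203.91526672162428, 181.48969304866597]]
```

View pics/wrist4.png

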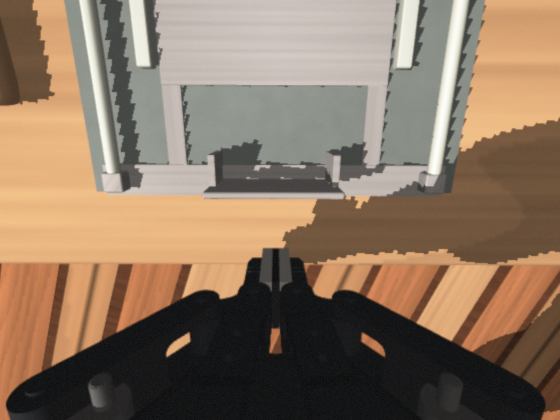

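View pics/side4.png

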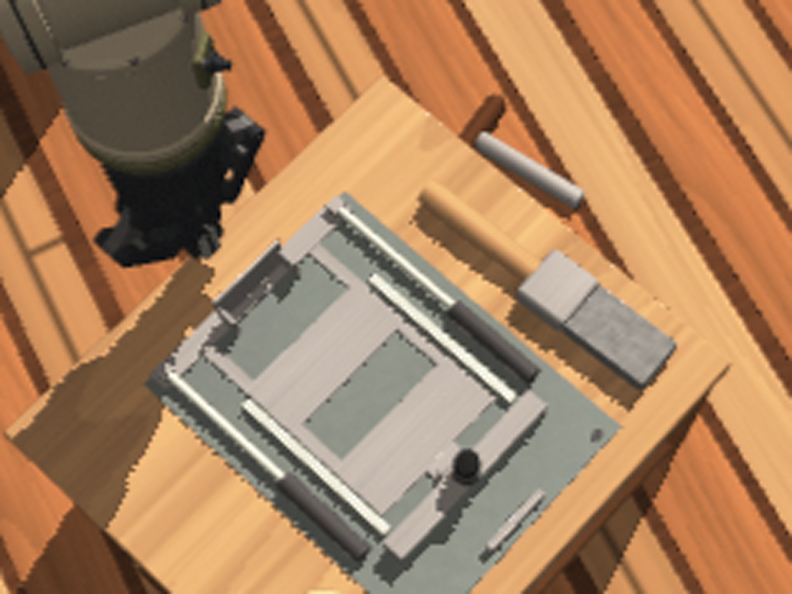

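The fingers are free at tip z ≈ 0.194, and the tab edge is at row ~195 against a predicted 197. Next I push along tool +x, watching the force.

Request:
arm_command(rows=[{"delta_pos":[1.0,0,0],"turn":0,"claw":0},{"delta_pos":[1.0,0,0],"turn":0,"claw":0},{"delta_pos":[0.5,0,0],"turn":0,"claw":0},{"delta_pos":[0.4,0,0],"turn":0,"claw":0},{"delta_pos":[0.4,0,0],"turn":0,"claw":0},{"delta_pos":[0.4,0,0],"turn":0,"claw":0},{"delta_pos":[0.4,0,0],"turn":0,"claw":0},{"delta_pos":[0,0,0],"turn":0,"claw":0}])

```text
time: 4.92
ee_pos: [0.4735, -0.0548, 0.3676]
tool_rot: [[0.941, 0.339, -0.001], [0.339, -0.941, -0.0], [-0.001, -0.0, -1.0]]
contact_force: [-3.5, -1.3, 1.8]
finger_gap: 0.0
```

```bash
python3 look.py 5
```

```text
4.925 [ 0.47345006 -0.05484332  0.36757179] [[0.9409, 0.3387, -0.0011], [0.3387, -0.9409, -0.0003], [-0.0011, -0.0001, -1.0]] 0.0003466953343849443 [-3.54166755 -1.2545364   1.8056165 ] 0.1547
tool in box [-0.11024283 -0.001107  ]
wrist tip [[274.65086209 263.29629937]] tabTop [[206.8614375819374, 283.4938168821169], [337.483919100361, 284.1190389585435]]
side tip [[214.7926167  175.95727707]] tabTop [[223.86665519031996, 162.43858158345822], [203.91526672162428, 181.48969304866597]]
```

View pics/wrist5.png

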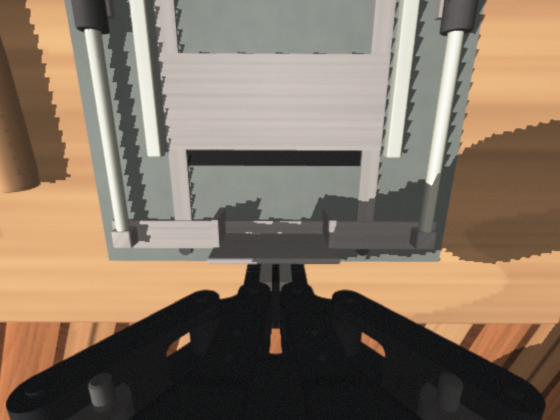

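The fingers are in contact with the tab (edge at row ~262), and the slide has opened about 10 mm. I keep pushing.

Request:
arm_command(rows=[{"delta_pos":[0.4,0,0],"turn":0,"claw":0},{"delta_pos":[0.4,0,0],"turn":0,"claw":0},{"delta_pos":[0.4,0,0],"turn":0,"claw":0},{"delta_pos":[0.4,0,0],"turn":0,"claw":0},{"delta_pos":[0.4,0,0],"turn":0,"claw":0},{"delta_pos":[0.3,0,0],"turn":0,"claw":0},{"delta_pos":[0,0,0],"turn":0,"claw":0}])

```text
time: 5.9
ee_pos: [0.4952, -0.0471, 0.3676]
tool_rot: [[0.941, 0.339, -0.001], [0.339, -0.941, -0.0], [-0.001, -0.0, -1.0]]
contact_force: [-5.3, -0.9, 2.5]
finger_gap: 0.002
```

Request:
arm_command(rows=[{"delta_pos":[0.2,0,0],"turn":0,"claw":0},{"delta_pos":[0.2,0,0],"turn":0,"claw":0}])

```text
time: 6.15
ee_pos: [0.4987, -0.0458, 0.3676]
tool_rot: [[0.941, 0.339, -0.001], [0.339, -0.941, -0.001], [-0.001, 0.0, -1.0]]
contact_force: [-6.4, -0.8, 3.1]
finger_gap: -0.003
```

```bash
python3 look.py 6
```

```text
6.15 [ 0.49872882 -0.04581544  0.36759525] [[0.941, 0.3385, -0.0013], [0.3385, -0.941, -0.0005], [-0.0014, 0.0001, -1.0]] -0.0033642499715662963 [-6.44321185 -0.8071659   3.05570553] 0.1547
tool in box [-0.08340045 -0.00103517]
wrist tip [[274.63429579 263.29354747]] tabTop [[210.30239472651317, 332.5172256533032], [333.9641511215196, 333.04354708657274]]
side tip [[223.51500956 183.68421823]] tabTop [[223.86665519031996, 162.43858158345822], [203.91526672162428, 181.48969304866597]]
```

View pics/wrist6.png

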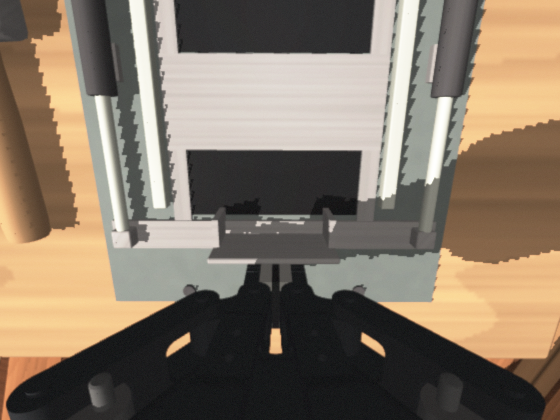

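View pics/side6.png

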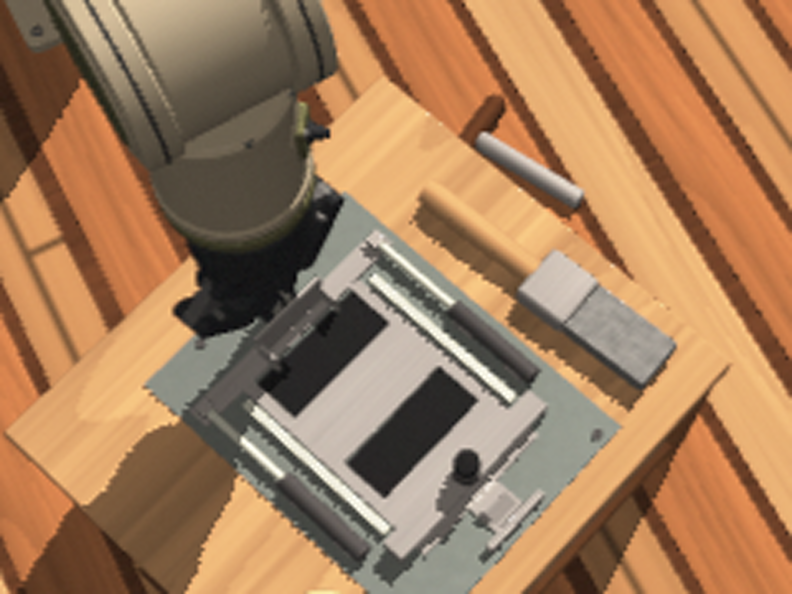

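Request:
arm_command(rows=[{"delta_pos":[0.15,0,0],"turn":0,"claw":0},{"delta_pos":[0.15,0,0],"turn":0,"claw":0},{"delta_pos":[0,0,0],"turn":0,"claw":0}])

```text
time: 6.62
ee_pos: [0.5015, -0.0448, 0.3676]
tool_rot: [[0.941, 0.339, -0.002], [0.339, -0.941, -0.001], [-0.002, -0.0, -1.0]]
contact_force: [-7.4, -1.6, 3.8]
finger_gap: -0.001
```

Request:
arm_command(rows=[{"delta_pos":[0.1,0,0],"turn":0,"claw":0},{"delta_pos":[0,0,0],"turn":0,"claw":0}])

```text
time: 6.88
ee_pos: [0.5019, -0.0447, 0.3676]
tool_rot: [[0.941, 0.338, -0.004], [0.338, -0.941, -0.001], [-0.004, -0.0, -1.0]]
contact_force: [-13.6, -2.5, 7.7]
finger_gap: 0.002
```

```bash
python3 look.py 7
```

```text
6.875 [ 0.50191968 -0.04470714  0.36755792] [[0.9411, 0.3382, -0.0036], [0.3382, -0.9411, -0.0011], [-0.0037, -0.0002, -1.0]] 0.0020725147200606137 [-13.59481526  -2.47337878   7.67423233] 0.1547
tool in box [-0.08002266 -0.00105558]
wrist tip [[274.58081947 263.23997187]] tabTop [[210.67370370198165, 337.63275542196925], [333.5571745921027, 338.1319819721723]]
side tip [[224.49747457 184.55178339]] tabTop [[223.86665519031996, 162.43858158345822], [203.91526672162428, 181.48969304866597]]
```

View pics/side7.png

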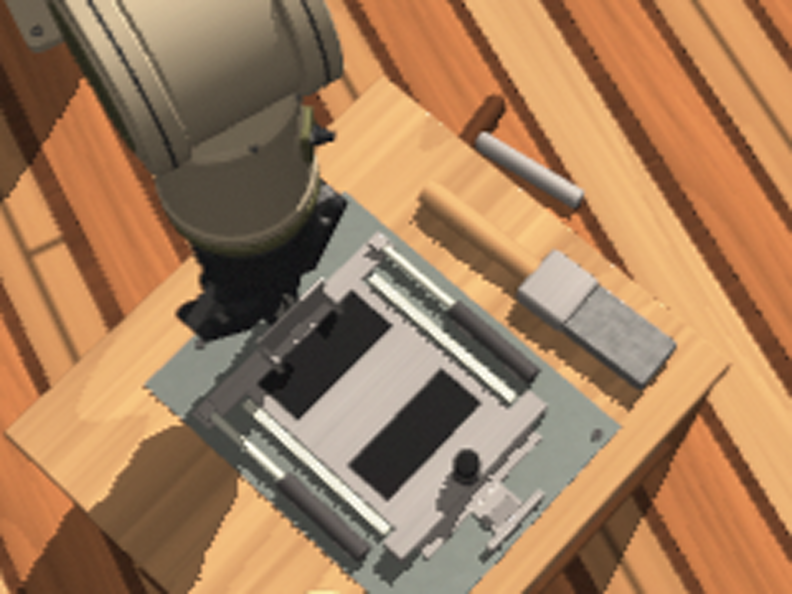

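The tooth reaches the end-stop block, the force has jumped to about 14 N, and the box hasn't moved. I'm backing off along −x now.

Request:
arm_command(rows=[{"delta_pos":[-0.6,0,0],"turn":0,"claw":0},{"delta_pos":[-0.8,0,0],"turn":0,"claw":0},{"delta_pos":[-0.8,0,0],"turn":0,"claw":0},{"delta_pos":[-1,0,0],"turn":0,"claw":0},{"delta_pos":[-1,0,0],"turn":0,"claw":0},{"delta_pos":[-0.6,0,0],"turn":0,"claw":0},{"delta_pos":[0,0,0],"turn":0,"claw":0},{"delta_pos":[0,0,0],"turn":0,"claw":0},{"delta_pos":[0,0,0],"turn":0,"claw":0}])

```text
time: 8.1
ee_pos: [0.4578, -0.0604, 0.3677]
tool_rot: [[0.941, 0.339, 0.0], [0.339, -0.941, 0.0], [0.0, -0.0, -1.0]]
contact_force: [-0.4, -0.7, 0.0]
finger_gap: -0.0
```

```bash
python3 look.py 8
```

```text
8.1 [ 0.45779417 -0.0603614   0.36769665] [[0.9407, 0.3392, 0.0001], [0.3392, -0.9407, 0.0002], [0.0002, -0.0001, -1.0]] -0.00028822861628968944 [-0.38042838 -0.74978449  0.02377141] 0.1547
tool in box [-0.1268427  -0.00108253]
wrist tip [[274.61028716 263.29052918]] tabTop [[204.70555356191383, 250.48546928201912], [339.8438906432716, 251.2053063316728]]
side tip [[209.51761067 171.24034669]] tabTop [[223.86665519031996, 162.43858158345822], [203.91526672162428, 181.48969304866597]]
```

View pics/side8.png

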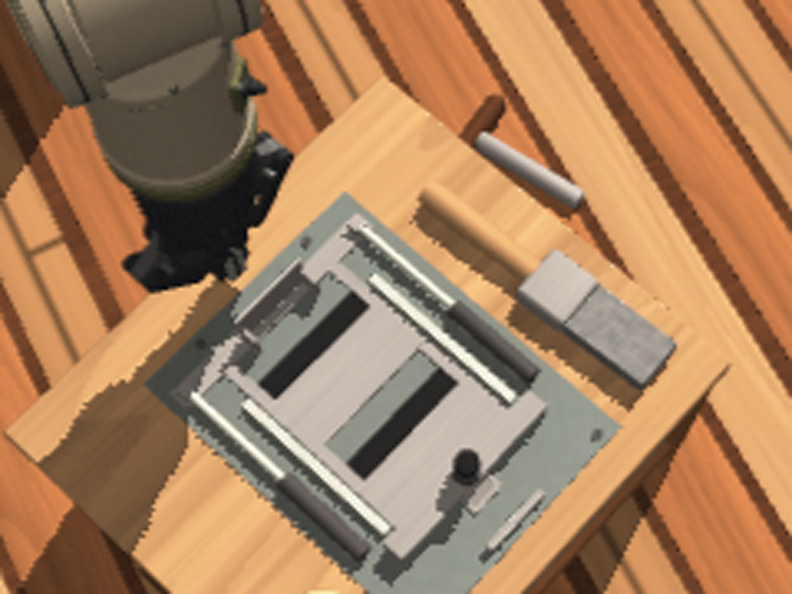

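View pics/wrist8.png

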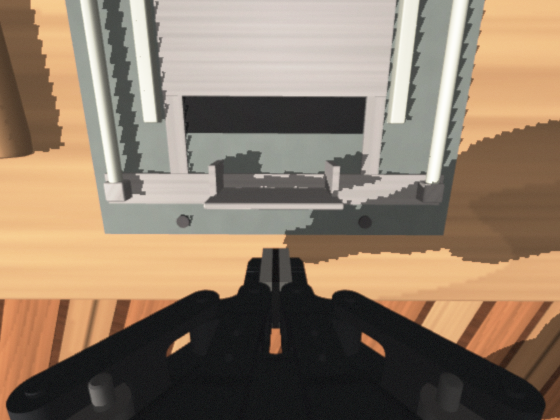

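The slide is caught at half open: the tab edge is at row ~206 in the wrist view, clear of the fingers (~250), and the window openings are half uncovered. I'll raise the hand clear and check.

Request:
arm_command(rows=[{"delta_pos":[-0.5,0,0],"turn":0,"claw":0},{"delta_pos":[-0.5,0,-1],"turn":0,"claw":0},{"delta_pos":[0,0,-1.5],"turn":0,"claw":0},{"delta_pos":[0,0,-1.5],"turn":0,"claw":0},{"delta_pos":[0,0,-1.5],"turn":0,"claw":0},{"delta_pos":[0,0,-1.5],"turn":0,"claw":0},{"delta_pos":[0,0,0],"turn":0,"claw":0},{"delta_pos":[0,0,0],"turn":0,"claw":0}])

```text
time: 9.2
ee_pos: [0.4481, -0.0639, 0.4373]
tool_rot: [[0.941, 0.339, -0.001], [0.339, -0.941, 0.0], [-0.0, -0.0, -1.0]]
contact_force: [0.1, -0.4, 0.3]
finger_gap: -0.002
```

```bash
python3 look.py 9
python3 - <<'E'
from h import *
a=np.load('side.npy',allow_pickle=True).item()['pixels'];c=optics.camera('side');b=c['pixels']
d=cv2.absdiff(a,b).max(2)
cv2.imwrite('pics/diff.png',np.hstack([d[90:340,130:380]]))
# slide pixel shift: predicted tab top for openings
ctr=np.array([.577,-.017]);t=np.radians(19.5);B=np.array([[np.cos(t),-np.sin(t)],[np.sin(t),np.cos(t)]])
w=optics.camera('wrist')
for o in(0,.02,.04):print(o,proj(w,[[*(ctr+B@[-.11+o,y]),.216] for y in(.03,-.03)]).tolist())
E
```

```text
9.2 [ 0.44810862 -0.06389952  0.43730364] [[0.9408, 0.3389, -0.0005], [0.3389, -0.9408, 0.0001], [-0.0005, -0.0003, -1.0]] -0.0016845814784287108 [ 0.06453776 -0.35069706  0.27138801] 0.1547
tool in box [-0.13715374 -0.0011846 ]
wrist tip [[274.58844658 263.25980877]] tabTop [[227.78484875905207, 192.07186972180773], [318.68163264048707, 192.55219097660088]]
side tip [[201.01149419 154.6961268 ]] tabTop [[223.86665519031996, 162.43858158345822], [203.91526672162428, 181.48969304866597]]
0 [[227.8549137867799, 191.97131454818964], [318.8457146652988, 192.4625932199453]]
0.02 [[226.59683364368115, 161.4790044127409], [320.3254535985925, 161.992795334929]]
0.04 [[225.26068514376252, 129.0945377553308], [321.896991600943, 129.63273220294326]]
```

View pics/wrist9.png

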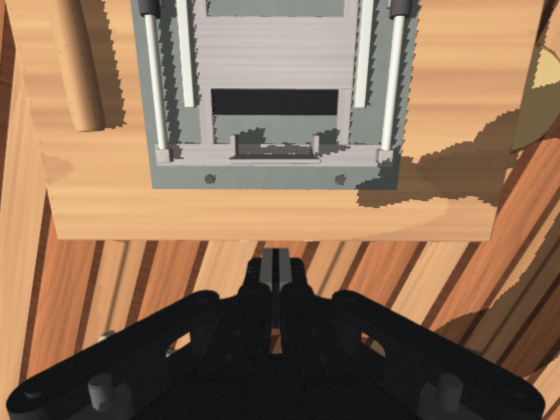

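View pics/diff.png

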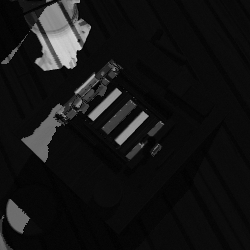

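The tab edge is at row ~161, columns 230–320, and the prediction for 20 mm open is 161.7. In the difference image only the slide, the arm and shadows changed: the box edges, brush, small cheese and iron show no change. I'm handing in.

```bash
python3 -c "
from bench import ctrl
print(ctrl.hand_in())"
```

```text
the job is handed in; nothing more can be done
None
```

The vent is half open, with the slide caught on its stop pin, and I handed the job in at 9.3 s. The hand-in gives no verdict.

**What I did:** With the fingers shut, I pushed the thumb tab along the box's x until the slide met its end stop. There the force jumped from about 8 to 14 N while the tool moved only 0.4 mm more. I then backed straight off so the slide sprang back, and raised the hand clear.

**Last checks:**
- **Slide:** the tab edge was at image row ~161, against a predicted 161.7 for 20 mm open.
- **Surroundings:** the before/after side view showed no change in the box outline, brush, small cheese or iron. The tomme shows a changed patch on its lit side, which I took to be the arm's shadow; I didn't measure its position.
- **Contact:** the force reading was about 0.4 N, the same as its noise in free air.
- **Stop pin:** the fingers stayed well short of the pin. I judged that it had dropped by eye, and did not measure its height.

**Setbacks:** The first two move calls were refused because the rows left out "turn", and nothing moved. The two cameras disagreed by about 4 mm on the box position, so I used their mean, and both wrist views before contact confirmed it.

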